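Dock the pan caddy under the strip cutter

TASK

Take the castored pan caddy by its handle and, keeping its wheels on the counter, roll it forward until all four castors have swung round and trail straight, before the wheels reach the mouth of the dock. Then steer it squarely between the guide rails under the cutter and push it gently past the spring rollers until it is fully home, held by them against the buffers. Let go, and leave the other things on the counter where they are.

Things in the scene. Friction and masses are not known exactly. Their poses are not given: they have to be found in the camera images.
- caddy_deck (a point): Steel pan caddy on 4 swivel castors, 0.75 to 1.2 kg in all. Point: centre of its deck's upper face, 41 mm above the counter; x forward (away from the handle), y left, z up. Deck 180 mm long, 116 wide, 6 thick; the pan on it (fixed) is 176 x 110 mm over the rim, which is 106 mm above the counter.
- caddy_handle (a point): Middle of the caddy's push bar: level round tube, 12 mm diameter, 90 mm long, along the caddy's y, 140 mm above the counter, 124 mm behind the deck's centre (35 mm clear behind the pan's rim). Its legs at both ends slope down and forward to the deck. Axes as the caddy's.
- hub_fl (a point): Wheel hub of the front left castor, 12.5 mm above the counter; its upright pivot is 68 mm ahead and 42 mm left of the deck's centre. Hub 14 mm from the pivot, swivelling freely all round; wheel 25 mm diameter, 10 wide. Trailing straight = hub straight behind the pivot. The caddy was last pulled backwards: at the start the hubs lie more or less ahead of their pivots.
- hub_fr (a point): Wheel hub of the front right castor; pivot 68 mm ahead and 42 mm right of the deck's centre; otherwise as front left.
- hub_rl (a point): Wheel hub of the rear left castor; pivot 68 mm behind and 42 mm left of the deck's centre; otherwise as front left.
- hub_rr (a point): Wheel hub of the rear right castor; pivot 68 mm behind and 42 mm right of the deck's centre; otherwise as front left.
- dock (a point): Dock at the foot of the fixed steel strip cutter. Point: on the counter, midway between its two guide rails; x the way the caddy runs in, y left, z up. Rails x = -105 to 120 mm, 106 mm apart inside, 18 mm high: the wheels run between them, the deck passes above. The mouth flares out to 134 mm apart from x = -105 to -158 mm.
- knife_head (a point): Middle of the underside of the cutter's box-shaped knife head, which overhangs the dock 170 mm above the counter from dock x = 28 mm on; the cutter's housing begins at dock x = 160 mm.
- roller_l (a joint): Left of two 14 mm spring rollers at deck height in the dock (right one alike). 0 = sprung in; metres pushed out. They snap behind two round dogs, 12 mm, on the deck's sides 60 mm ahead of its centre: that takes 5 to 10 N over 8 mm, then they draw the caddy the last 6 mm on to two hard rubber buffers and hold it.
- roller_r (a joint): Right spring roller, as the left. Rollers and buffers sit on one carriage that is bolted in slots; its setting is not given: a caddy that is home has its deck's centre anywhere from dock x = 0 to 22 mm. The setting must be felt: the buffers stop the deck's front edge firmly.
- bowl_mid (a point): Steel mixing bowl, 170 mm across, 75 mm high, beyond the caddy's way; point at its centre, 37 mm up. Leave alone.
- shaker_mid (a point): White shaker with a steel cap, 52 mm diameter, 120 mm high; point at its centre, 60 mm up. Leave alone.
- tub_mid (a point): Green open plastic tub, 100 x 130 x 60 mm high, beside the dock, far side; point at its centre, 30 mm up. Leave alone.
There are look-alikes about, which are no part of the job. What is shaped like the part that bears caddy_deck but pink is not meant.

How it is judged (in metres and radians):
On the way:
1. the caddy has been rolled until all four castors trail straight (hub within 5 mm sideways of straight behind its pivot), its front wheels still outside the mouth of the rails (x of caddy_deck in the frame of dock below -0.225 m and x of each of hub_fl, hub_fr in the frame of caddy_deck below 0.058 m and x of each of hub_rl, hub_rr in the frame of caddy_deck below -0.078 m and y of hub_fl in the frame of caddy_deck between 0.037 and 0.047 m and y of hub_rl in the frame of caddy_deck between 0.037 and 0.047 m and y of hub_fr in the frame of caddy_deck between -0.047 and -0.037 m and y of hub_rr in the frame of caddy_deck between -0.047 and -0.037 m), for 0.1 s.
At the end, for the whole second after the job is handed in: The caddy stands level on its wheels, squarely between the rails (within 6 mm of their middle and 3.4 degrees of their line), at rest and let go, pressed by the spring rollers against the buffers (over 5 N of contact in all) (contact force between caddy and carriage above 5 N and x of caddy_deck in the frame of dock above -0.002 m and y of caddy_deck in the frame of dock between -0.006 and 0.006 m and angle between the x axis of caddy_deck and the x axis of dock, either way round below 0.06 rad and angle between caddy_deck's own z axis and vertical below 0.03 rad and height (world z) of caddy_deck below 0.045 m and linear speed of caddy below 0.01 m/s); the robot touches nothing.
It fails at once if the caddy was lifted or tipped (deck raised over 12 mm, or tilted over 8 degrees) (height (world z) of caddy_deck above 0.053 m or angle between caddy_deck's own z axis and vertical above 0.14 rad).
It fails at once if the caddy was rammed into the dock (over 45 N of contact in all) (contact force between caddy and cutter above 45 N).
It fails at once if a bystander was moved over 20 mm (distance of any of bowl_mid, shaker_mid, tub_mid from where it was at the start of the episode above 0.02 m).
It also fails if it takes over 51 s, if anything falls off the work surface, if the arm or the gripper's body presses on something with over 40 N, if the wrist force passes 120 N, or if a joint passes its speed limit or range.

ROBOT

A 7-joint arm with a two-finger parallel gripper is mounted at the origin on the work surface. World frame = base frame: x ahead of the robot, y to its left, z up, the work surface at z = 0. Lengths are in mm, angles in rad, forces in N, time in s.
With the tool pointing down it reaches from about 400 to 750 mm from the base axis. Payload 19.5 kg.
Tool frame: the origin (TCP) lies on the centre line of the jaws, within the pads' length; the fingertips stand 14 mm ahead of it and the grasp point (between the pads) lies 5 mm behind it; z points along the fingers, y is the line along which they close (so a half turn about z gives the same grasp; the last joint's range is limited). The gripper opens to 85 mm and grips with 20 to 120 N. Pads are 22 mm wide; open, the fingers measure 114 mm over their backs; the gripper's body (76 mm by 85 mm) begins 54 mm behind the grasp point. The pads swing forward as they close: fully open they stand 13 mm farther back than shut.
Start: joints at [-1.331, 0.707, -0.028, 1.485, 0.022, 0.951, -0.075], TCP at [159.887, 552.298, 245.268] pointing down, gripper open.
Joint ranges: [-2.71, 2.71], [-0.32, 2.16], [-1.57, 1.52], [0, 2.45], [-1.46, 4.6], [0, 2.02], [-2.83, 2.83]. Speed limits (rad/s): [1.89, 1.89, 2.57, 2.57, 3.01, 3.01, 3.01].

INTERFACE

Orientations are given as [roll, pitch, yaw] about the fixed x, y, z axes, in that order (R = Rz(yaw) Ry(pitch) Rx(roll)).
In Python, from rig import robot, fingers, kinematics, optics gives the robot as it stands. The module is installed in compiled form; this text tells all that it offers. Calls block until the motion is done:
- robot.move_ptp(position, orientation): joint-space move of the TCP to a pose.
- robot.line_to(position, feed=150, frame=None, f_stop=None): straight line of the TCP; frame=None keeps the orientation; feed is the mean speed in mm/s. With f_stop (N) it stops when the force on the tool has changed by that much, and returns True; else False.
- robot.move_j(angles): joint-space move.
- fingers.command_gripper(opening, newtons=None): opening from 0.0 (shut) to 1.0 (fully open); newtons is the grip in N (None keeps the last); returns when the fingers have stopped.
- robot.sleep(seconds).
- kinematics.solve_ik(position, orientation): joint angles nearest the present ones, or None.
- robot.state(): the state.
- optics.capture(name): name is "scene" or "top" or "wrist"; returns (picture, depth): 400x640x3 uint8, blue, green, red; 400x640 float32, mm along the optical axis (not along the pixel's ray), 0 where there is no reading.
- optics.camera_info(name): a dict with "intrinsics" (3x3 intrinsics, pixels), "k1" (the pictures are not rectified: a ray, as slopes to the right and down, at radius r is drawn at 1 + k1 r^2 times it, then the intrinsics apply), "R" (3x3) and "t" (3): a world point X has camera coordinates R X + t; the wrist camera has in their place "mount" (4x4, takes a point from camera to tool coordinates, whose origin is the TCP and whose axes are the flange's). Camera axes: x right, y down, z forward; pixel columns grow to the right and rows downward; lengths in mm; the calibration is good to about 2 mm. A picture is of the moment at which its call begins: read the wrist's pose just before it. camera_info takes no time and is no camera call.
A pose or a line that the arm cannot do raises robot.PlanningError and nothing moves.
- robot.job_done(): hands the job in; it is judged then, once.
The state is a dict: "time_s": time; "qpos": joint angles; "qd": joint speeds; "joint_torque": joint torques, N m; "tcp_pos": TCP position; "ee_rot": TCP orientation; "wrist_force": force on the tool from outside, world axes, zero at the start; "wrist_torque": the same for the moment, N m; "finger_gap": opening from 0.0 (shut) to 1.0 (fully open); "grip_force": force on a finger pad.
Only numpy, scipy, OpenCV 4.12 (cv2) and the standard library are available. Lean on these libraries where they do the work, as an engineer would, in place of code of your own. Each camera call takes 0.05 s, during which the arm holds its last target. There are 200 camera calls.

## Working session

There is one attempt and no reset: what is moved stays moved. The work goes in short steps, each a Python script; the robot and the scene stay as the last script left them, time stands still between calls to the robot, and variables do not carry over. Pictures are saved under pics/ and viewed, at most 10 in all, crops included, and the job is handed in when it is done.

```bash
mkdir -p pics; cat > h.py <<'E'
import numpy as np, cv2
from rig import robot, fingers, kinematics, optics
def cam(n,st=None):
    c=optics.camera_info(n); K=np.array(c["intrinsics"]);k1=c["k1"]
    if n=="wrist":
        from scipy.spatial.transform import Rotation as Ro
        M=np.array(c["mount"]); e=np.array(st["ee_rot"])
        R=e if e.shape==(3,3) else Ro.from_euler('xyz',e).as_matrix()
        Rc=R@M[:3,:3]; o=R@M[:3,3]+np.array(st["tcp_pos"])
    else:
        Rw=np.array(c["R"]);Rc=Rw.T;o=-Rc@np.array(c["t"])
    return K,k1,Rc,o
def slopes(K,k1,uv):
    uv=np.atleast_2d(uv).astype(float)
    d=np.c_[(uv[:,0]-K[0,2])/K[0,0],(uv[:,1]-K[1,2])/K[1,1]]
    s=d.copy()
    for _ in range(20): s=d/(1+k1*(s**2).sum(1,keepdims=True))
    return np.c_[s,np.ones(len(s))]
def onplane(n,uv,z,st=None):
    K,k1,Rc,o=cam(n,st); r=slopes(K,k1,uv)@Rc.T
    return o+r*((z-o[2])/r[:,2])[:,None]
def cloud(n,depth,st=None):
    K,k1,Rc,o=cam(n,st); v,u=np.mgrid[:400,:640]
    P=(slopes(K,k1,np.c_[u.ravel(),v.ravel()])*depth.reshape(-1,1))@Rc.T+o
    P[depth.ravel()==0]=np.nan
    return P.reshape(400,640,3)
E
python3 - <<'E'
from h import *
st=robot.state(); print(st["time_s"],st["ee_rot"],st["wrist_force"])
for n in("scene","top","wrist"):
    st=robot.state()
    p,d=optics.capture(n); cv2.imwrite(f"pics/{n}0.png",p); np.save(f"{n}0.npy",d); print(n,cam(n,st)[3],(d>0).mean())
a=cv2.imread("pics/scene0.png")
E
```

```text
0.0 [-3.14052634e+00  4.25732832e-05  2.85981282e+00] [-0.76552416  0.05317767  0.17127351]
scene [1256.95221466  443.33192172  963.97456044] 0.99611328125
top [ 190.86330013  135.12293126 1708.33379134] 0.99603515625
wrist [ 91.42898791 572.63901024 373.44233947] 0.99609375
```

View pics/scene0.png

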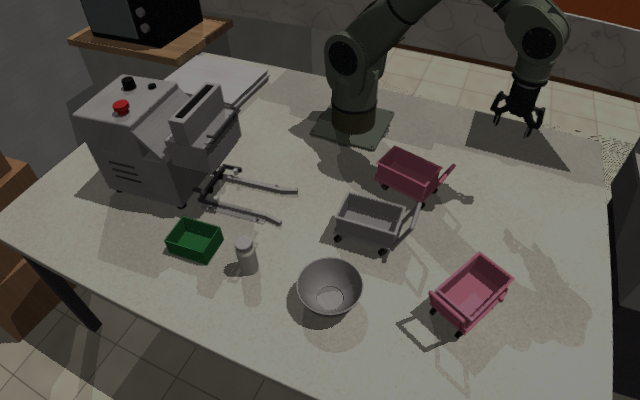

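View pics/top0.png

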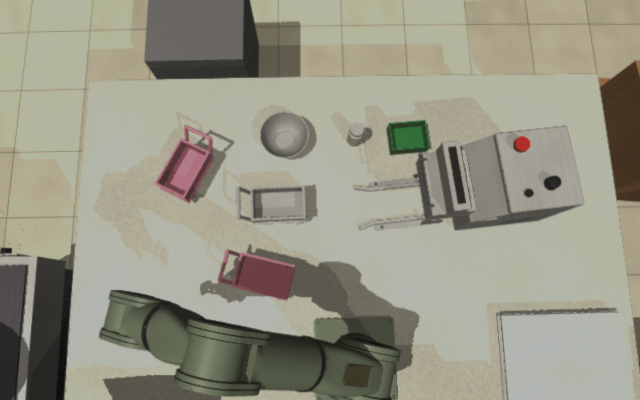

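The steel caddy is at top pixel (272,203), with its handle at (241,203). The look-alikes are pink, at (185,168), and dark pink, at (262,273). Only the grey one matches a steel caddy. The dock rails are at (355–430, 185/222). Next I'll measure these and confirm with an enlarged crop.

```bash
python3 - <<'E'
from h import *
d=np.load("top0.npy");P=cloud("top",d);im=cv2.imread("pics/top0.png")
print(cam("top")[0],cam("top")[1],cam("scene")[0][0,0])
f=lambda n,uv,z:print(n,onplane("top",uv,z).round(1).tolist())
f("caddy rim",[[252,187],[305,186],[306,221],[252,220]],106)
f("handle",[[238,188],[241,219]],140)
f("rails",[[355,188],[418,181],[360,225],[424,218]],18)
f("bowl,shaker,tub",[[285,135],[357,133],[409,137]],60)
print(P[203,275],P[135,285],P[160,460])
S=cloud("scene",np.load("scene0.npy"))
# caddy points: rim height
for nm,Q in(("top",P),("scene",S)):
    m=(abs(Q[...,0]-0)<2000)
    c=onplane("top",[[279,203]],106)[0]
    m=(np.hypot(Q[...,0]-c[0],Q[...,1]-c[1])<125)&(Q[...,2]>98)&(Q[...,2]<112)
    q=Q[m][:,:2].astype(np.float32); print(nm,len(q),cv2.minAreaRect(q))
    m=(np.hypot(Q[...,0]-c[0],Q[...,1]-c[1])<180)&(Q[...,2]>130)&(Q[...,2]<155)
    q=Q[m].astype(np.float32); print(nm,len(q),cv2.minAreaRect(q[:,:2]),q[:,2].max())
top=cv2.resize(im[150:250,200:450],None,fx=3.2,fy=3.2,interpolation=cv2.INTER_CUBIC)
sc=cv2.resize(cv2.imread("pics/scene0.png")[140:260,180:450],(800,280),interpolation=cv2.INTER_CUBIC)
cv2.imwrite("pics/c1.png",np.vstack([top,sc[:280]]))
E
```

```text
[[500.71647185   0.         315.03340111]
 [  0.         500.71647185 194.07317783]
 [  0.           0.           1.        ]] -0.03788525391463656 408.83184992021955
caddy rim [[559.4, 327.8, 106.0], [559.7, 153.9, 106.0], [443.5, 152.3, 106.0], [449.9, 327.1, 106.0]]
handle [[549.1, 368.7, 140.0], [448.2, 357.9, 140.0]]
rails [[569.7, -18.1, 18.0], [590.7, -238.5, 18.0], [440.1, -30.6, 18.0], [460.1, -251.1, 18.0]]
bowl,shaker,tub [[752.2, 220.8, 60.0], [755.2, -28.2, 60.0], [737.7, -207.8, 60.0]]
[516.50443232 256.91206709  45.15902956] [769.45763136 223.42092321   9.38347918] [ 569.94780675 -286.9464549   354.18917406]
top 427 ((505.6134338378906, 253.79263305664062), (114.37980651855469, 199.04530334472656), 1.4451236724853516)Traceback (most recent call last):
  File "<stdin>", line 18, in <module>
cv2.error: OpenCV(4.12.0) /io/opencv/modules/imgproc/src/convhull.cpp:143: error: (-215:Assertion failed) total >= 0 && (depth == CV_32F || depth == CV_32S) in function 'convexHull'
```

```bash
python3 - <<'E'
from h import *
c=optics.camera_info("wrist");print(np.round(c["mount"],3),np.round(c["intrinsics"],1))
for n,p in(("w1",[500,-70,380]),("w2",[500,300,330])):
    robot.move_ptp(p,[np.pi,0,3.2]); robot.sleep(0.3)
    st=robot.state(); im,d=optics.capture("wrist"); cv2.imwrite(f"pics/{n}.png",im); np.save(n+".npy",d)
    import pickle; pickle.dump({k:np.array(v) for k,v in st.items()},open(n+".pkl","wb"))
    print(st["time_s"],st["tcp_pos"],st["ee_rot"],st["qpos"])
for p in([500,370,135],[510,-60,135]):
    print(kinematics.solve_ik(p,[np.pi,0,3.236]))
E
```

```text
[[   0.      -0.96    -0.279   71.437]
 [   1.       0.       0.       0.57 ]
 [  -0.      -0.279    0.96  -128.555]
 [   0.       0.       0.       1.   ]] [[305.5   0.  314.9]
 [  0.  305.5 193.7]
 [  0.    0.    1. ]]
3.0083 [500.02980708 -69.8205503  379.94681982] [ 3.14155211e+00 -9.52681688e-05 -3.08293873e+00] [ 0.05567345  0.46449054  0.03451768  1.47350714 -0.01659047  1.2039798
  1.72193881]
4.75 [500.23557771 299.52641439 330.1082132 ] [-3.14158025e+00  1.51970514e-04 -3.08390949e+00] [-0.59899895  0.6419874   0.00961539  1.29985514 -0.00608377  1.199654
  1.03938743]
[-0.68605434  0.91334843 -0.00520566  1.42406321  0.00572085  0.80419574
  0.97199962]
[ 0.07762465  0.78411333 -0.04166452  1.83483017  0.05883983  0.52383314
  1.66235612]
```

View pics/w1.png

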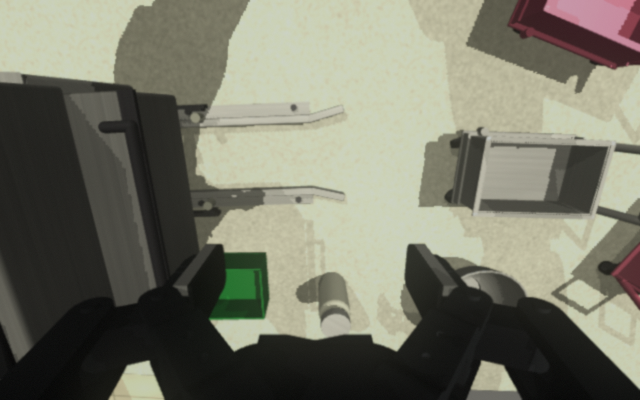

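View pics/w2.png

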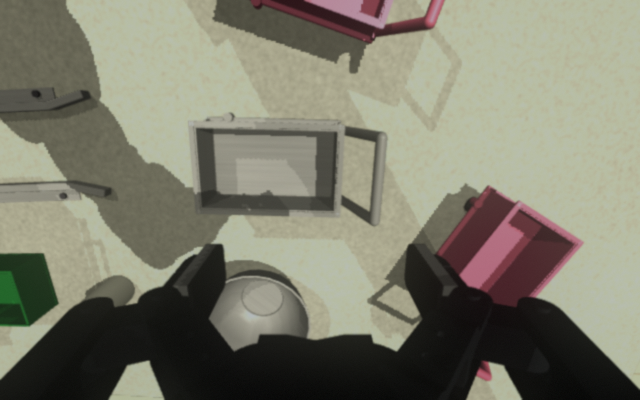

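w2 shows the steel caddy: rim corners (190,121), (344,121), (340,216), (194,213), and push bar from (383,135) to (376,222). Both look-alikes are plainly pink. In w1 the rails run from u≈180 to 310 at v≈105–125 and v≈190–205. The flares reach u≈345.

```bash
python3 - <<'E'
from h import *
import pickle
st=pickle.load(open("w1.pkl","rb"));P=cloud("wrist",np.load("w1.npy"),st)
print("counter z",np.nanmedian(P[60:90,380:420,2]))
for z in (0,): pass
# rails height map
m=(P[...,2]>12)&(P[...,2]<24)&(P[...,1]<0)&(P[...,1]>-260)&(P[...,0]>400)&(P[...,0]<640)
q=P[m]
u=np.array([np.sin(.095),-np.cos(.095)]); 
for side in(0,1):
  s=q[(q[:,0]>515)==bool(side)]
  for lo in range(-240,0,20):
    b=s[(s[:,1]>=lo)&(s[:,1]<lo+20)]
    if len(b)>5: print(side,lo,len(b),np.percentile(b[:,0],[2,50,98]).round(1),b[:,2].mean().round(1))
st=pickle.load(open("w2.pkl","rb"));P=cloud("wrist",np.load("w2.npy"),st)
print("counter z",np.nanmedian(P[240:260,80:120,2]), "edges via rays")
r=onplane("wrist",[[190,121],[344,121],[340,216],[194,213]],106,st);print(r.round(1).tolist(),r.mean(0))
h=onplane("wrist",[[383,135],[376,222]],140,st);print(h.round(1).tolist())
m=(P[...,2]>100)&(P[...,2]<112)&(abs(P[...,0]-500)<90)&(abs(P[...,1]-240)<105)
print("rim",m.sum(),cv2.minAreaRect(P[m][:,:2].astype(np.float32)))
m=(P[...,2]>133)&(P[...,2]<150)&(abs(P[...,0]-500)<90)&(P[...,1]>340)&(P[...,1]<400)
q=P[m].astype(np.float32);print("bar",m.sum(),cv2.minAreaRect(q[:,:2]),q[:,2].max(),np.median(q,0))
v,uu=np.where(m);print(uu.min(),uu.max(),v.min(),v.max())
E
```

```text
counter z -0.01284606325506843
0 -240 104 [456.8 462.6 468.4] 17.6
0 -220 100 [454.4 460.9 467.2] 17.5
0 -200 100 [453.  458.4 464.5] 17.5
0 -180 102 [451.8 457.3 463.4] 17.6
0 -160 103 [449.3 455.2 460.7] 17.4
0 -140 103 [446.8 453.2 459.6] 17.5
0 -120 99 [445.4 450.8 456.8] 17.6
0 -100 102 [442.8 449.7 455.7] 17.6
0 -80 110 [436.8 444.6 452.8] 17.7
0 -60 110 [429.7 437.3 445.5] 17.7
0 -40 52 [426.3 432.4 438.5] 17.5
1 -240 93 [575.3 580.8 587. ] 17.4
1 -220 86 [573.3 578.4 586. ] 17.5
1 -200 92 [571.2 576.7 582.9] 17.3
1 -180 90 [569.4 574.2 581.7] 17.6
1 -160 85 [567.3 572.9 578.6] 17.5
1 -140 98 [565.5 571.4 577.8] 17.2
1 -120 83 [563.8 568.8 574.6] 17.6
1 -100 93 [561.3 566.6 573.4] 17.2
1 -80 91 [560.5 566.2 572.6] 17.4
1 -60 90 [562.5 568.6 575.7] 17.6
1 -40 91 [565.3 571.6 578.1] 17.4
1 -20 16 [568.4 572.5 579.2] 17.0
counter z 0.21147142958903942 edges via rays
[[454.1, 156.3, 106.0], [444.4, 329.9, 106.0], [558.0, 334.5, 106.0], [564.6, 155.2, 106.0]] [505.29339177 243.99332671 106.        ]
[[454.5, 368.0, 140.0], [550.4, 371.6, 140.0]]
rim 3471 ((506.2032165527344, 250.28602600097656), (112.51366424560547, 192.10690307617188), 1.6098228693008423)Traceback (most recent call last):
  File "<stdin>", line 22, in <module>
cv2.error: OpenCV(4.12.0) /io/opencv/modules/imgproc/src/convhull.cpp:143: error: (-215:Assertion failed) total >= 0 && (depth == CV_32F || depth == CV_32S) in function 'convexHull'
```

The counter reads z≈0 and the rail tops 17.5 against 18 given. Rail spacing matches 106 plus the rail width, and the rim and bar sizes agree with the text. So the caddy's bar is at about (502.5, 370) with heading offset 0.037. The dock line is x = 508.15 − 0.0968(y+90), with its origin at about (517, −180). I'll grasp the bar now.

```bash
python3 - <<'E'
from h import *
o=[np.pi,0,np.pi+.037]
fingers.command_gripper(1.0,40)
robot.move_ptp([502.5,370,215],o)
print(robot.line_to([502.5,370,135],feed=60,f_stop=6))
fingers.command_gripper(0.0,40); robot.sleep(.2)
st=robot.state(); print(st["time_s"],st["tcp_pos"],st["finger_gap"],st["grip_force"],st["wrist_force"],st["wrist_torque"])
im,d=optics.capture("wrist"); cv2.imwrite("pics/g1.png",im)
E
```

```text
False
7.975 [502.52425993 370.0099665  135.03787695] 0.12798226497504397 38.898358941078186 [ 0.06837231 -0.60238331  1.60398356] [-0.05011485  0.02308676 -0.01228189]
```

View pics/g1.png

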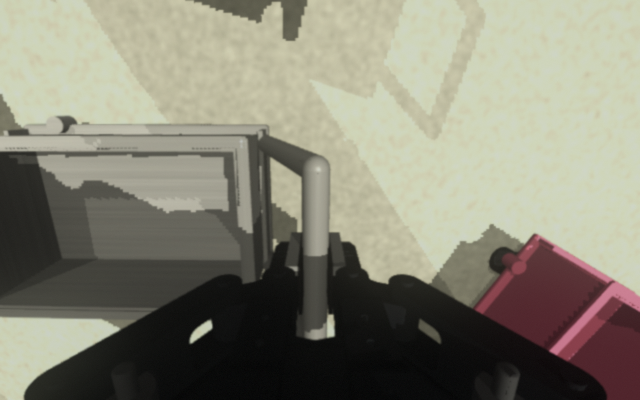

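The bar is held: the gap of about 11 mm fits the 12 mm tube. Its right end shows at (316,157), so I'll take the lateral offset from that and roll in two legs.

```bash
cat >> h.py <<'E'
A=.0965
def deckpose(y): # deck centre on dock line
    return np.array([508.15-.0968*(y+90),y])
def bar(deck,th=A): return deck-124*np.array([np.sin(th),-np.cos(th)])
def go(b,feed,th=A,**k): return robot.line_to([b[0],b[1],135],feed=feed,frame=[np.pi,0,np.pi+th],**k)
def pr():
    st=robot.state(); print(round(st["time_s"],2),np.round(st["tcp_pos"],1),np.round(st["wrist_force"],1),np.round(st["wrist_torque"],2),round(st["finger_gap"],3)); return st
E
python3 - <<'E'
from h import *
st=robot.state()
print(onplane("wrist",[[316,157],[316,167]],146,st).round(1))
go(bar(deckpose(150)),70); pr()
go(bar(deckpose(58)),70); robot.sleep(.4); st=pr()
im,d=optics.capture("wrist"); cv2.imwrite("pics/g2.png",im)
im2,d2=optics.capture("scene"); cv2.imwrite("pics/s2.png",im2)
t,d3=optics.capture("top"); cv2.imwrite("pics/t2.png",t)
cv2.imwrite("pics/v2.png",np.vstack([cv2.resize(im2[140:290,200:440],(480,300),interpolation=cv2.INTER_CUBIC),cv2.resize(im[60:340,:448],(480,300))]))
E
```

```text
[[450.6 369.3 146. ]
 [454.5 369.4 146. ]]
9.62 [473.  273.6 135. ] [-1.8 -0.6  2.9] [-0.11  0.27 -0.16] 0.12
11.48 [481.9 181.6 135. ] [-1.6  0.3  2.1] [ 0.13  0.29 -0.1 ] 0.126
```

View pics/v2.png

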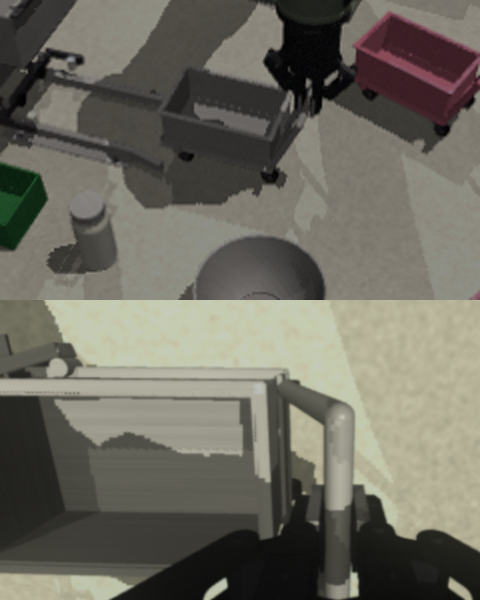

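The left wheels sit where trailing hubs should be, front at (187,155) and rear at (270,175) in the crop. The right ones can't be seen. To rule out a castor stuck at dead centre, I'll repeat the approach with a pronounced S and a longer straight run. There's plenty of time, and this stays outside the mouth.

```bash
python3 - <<'E'
from h import *
go(bar(deckpose(190)+[45,0]),90)
go(bar(deckpose(155)),70)
go(bar(deckpose(54)),70); robot.sleep(.4); st=pr()
# right rim top edge & bar end for offset/heading
im,d=optics.capture("wrist"); cv2.imwrite("pics/g3.png",im)
P=cloud("wrist",d,st)
m=(P[...,2]>100)&(P[...,2]<110)&(P[...,0]<470)&(P[...,1]<150)&(P[...,1]>-20)
q=P[m]
ed=[(y+5,q[(q[:,1]>=y)&(q[:,1]<y+10)][:,0].min()) for y in range(-20,150,10) if ((q[:,1]>=y)&(q[:,1]<y+10)).sum()>4]
ed=np.array(ed);print(ed.round(1).tolist());
s=np.polyfit(ed[:,0],ed[:,1],1);print("slope",s)
print("expected right rim line at y=50:",deckpose(54)[0]-55/np.cos(A)+.0968*4)
im2,d2=optics.capture("scene"); t,_=optics.capture("top")
cv2.imwrite("pics/v3.png",np.vstack([cv2.resize(im2[150:280,200:400],(600,300),interpolation=cv2.INTER_CUBIC),cv2.resize(t[160:260,270:470],(600,300),interpolation=cv2.INTER_CUBIC)]))
E
```

```text
16.22 [482.2 177.6 135. ] [-0.8  0.8  3.2] [ 0.09  0.33 -0.15] 0.122
[[5.0, 440.5], [15.0, 439.7], [25.0, 438.6], [35.0, 437.8], [45.0, 436.9], [55.0, 436.1], [65.0, 435.4], [75.0, 434.6], [85.0, 433.7], [95.0, 432.9], [105.0, 431.8], [115.0, 431.0], [125.0, 430.0], [135.0, 429.2], [145.0, 445.7]]
slope [-4.28413816e-02  4.38811819e+02]
expected right rim line at y=50: 439.3409157040775
```

View pics/v3.png

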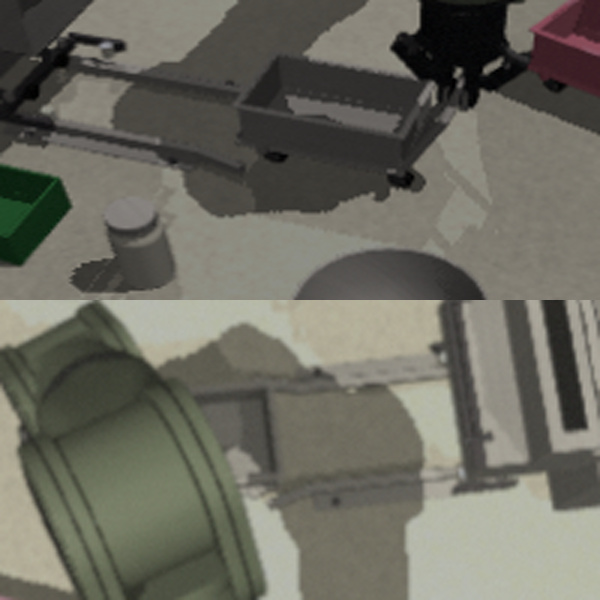

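Both views show the caddy just outside the mouth, with its front edge at the flare tips. The visible left castors trail. The rim measures about 2 mm to the right and 0.008 rad short of the dock line, so I'll correct for that and drive in.

```bash
python3 - <<'E'
from h import *
off=np.array([1.8,0]);th=A+.008
B=lambda y:bar(deckpose(y),A)+off
print(go(B(-10),50,th,f_stop=15));pr()
print(go(B(-120),50,th,f_stop=15));pr()
y=-120
while y>-208:
    y-=6
    s=go(B(y),15,th,f_stop=18); print(y,s,end=' ');pr()
    if s: break
E
```

```text
False
17.81 [490.2 113.6 135. ] [-1.6 -0.5  2.2] [-0.15  0.3  -0.11] 0.122
False
20.17 [500.9   3.5 135. ] [1.3 0.3 3.1] [ 0.01 -0.31  0.18] 0.123
-126 False 20.72 [501.5  -2.8 135. ] [ 0.3 -0.5  2.7] [-0.15 -0.32  0.15] 0.123
-132 False 21.27 [502.1  -8.7 135. ] [ 2.5 -0.4  1.8] [-0.09 -0.28  0.12] 0.122
-138 False 21.82 [502.6 -14.7 135. ] [ 0.9 -0.1  1.5] [-0.08 -0.29  0.11] 0.12
-144 False 22.37 [503.2 -20.7 135. ] [ 1.5 -0.2  3.3] [-0.11 -0.3   0.13] 0.126
-150 False 22.92 [503.8 -26.7 135. ] [ 2.1 -0.3  2.2] [-0.16 -0.18  0.04] 0.126
-156 False 23.47 [504.4 -32.7 135. ] [ 0.4 -0.3  3.1] [-0.21 -0.23  0.05] 0.127
-162 False 24.02 [505.  -38.7 135. ] [1.2 0.1 3. ] [-0.1  -0.18  0.04] 0.125
-168 False 24.57 [505.6 -44.7 135. ] [ 1.4 -0.7  2.9] [-0.08 -0.09  0.07] 0.121
-174 False 25.12 [506.  -50.6 135. ] [-0.8  1.8  4. ] [ 0.47  0.33 -0.16] 0.12
-180 False 25.67 [506.7 -56.6 135. ] [-1.9  2.9  4.6] [ 0.5   0.27 -0.18] 0.122
-186 False 26.22 [507.2 -63.5 134.9] [-0.5 -5.6  1.3] [-1.21  0.1  -0.13] 0.119
-192 True 26.53 [507.2 -65.2 134.9] [-2.1  3.5  6.3] [ 0.46  0.4  -0.04] 0.124
```

The rollers pulled the caddy in (−5.6 N), and the buffers then stopped it at deck dock x ≈ +8 mm, within 0–22. I'll let go and check.

```bash
python3 - <<'E'
from h import *
fingers.command_gripper(1.0); robot.sleep(.3); st=pr()
p=st["tcp_pos"]; robot.line_to([p[0],p[1],230],feed=80)
robot.line_to([p[0]-10,p[1]+60,330],feed=120); robot.sleep(.3); st=pr()
im,d=optics.capture("wrist"); P=cloud("wrist",d,st)
m=(P[...,2]>100)&(P[...,2]<110)&(abs(P[...,0]-518)<75)&(P[...,1]<-88)&(P[...,1]>-215)
q=P[m]
for y in range(-210,-90,15):
    b=q[(q[:,1]>=y)&(q[:,1]<y+15)]
    if len(b)>4: print(y+7.5,b[:,0].min().round(1),b[:,0].max().round(1),"dock mid",deckpose(y+7.5)[0].round(1))
print("rear rim y",q[:,1].max())
s,_=optics.capture("scene")
cv2.imwrite("pics/v4.png",np.vstack([cv2.resize(s[130:260,120:320],(600,300),interpolation=cv2.INTER_CUBIC),cv2.resize(im,(480,300))[:, :].copy() if False else cv2.copyMakeBorder(cv2.resize(im,(480,300)),0,0,0,120,0)]))
E
```

```text
27.54 [507.1 -65.6 134.8] [-0.6  0.3  0.8] [ 0.01 -0.03  0.03] 0.999
30.31 [497.1  -5.7 329.8] [ 1.3 -0.8 -0.3] [-0.04  0.01  0.04] 1.001
-202.5 464.0 577.0 dock mid 519.0
-187.5 462.6 575.1 dock mid 517.6
-172.5 461.1 573.9 dock mid 516.1
-157.5 459.6 572.4 dock mid 514.7
-142.5 457.0 570.8 dock mid 513.2
-127.5 455.6 568.9 dock mid 511.8
-112.5 455.1 567.7 dock mid 510.3
-97.5 456.1 565.9 dock mid 508.9
rear rim y -88.2761696094145
```

View pics/v4.png

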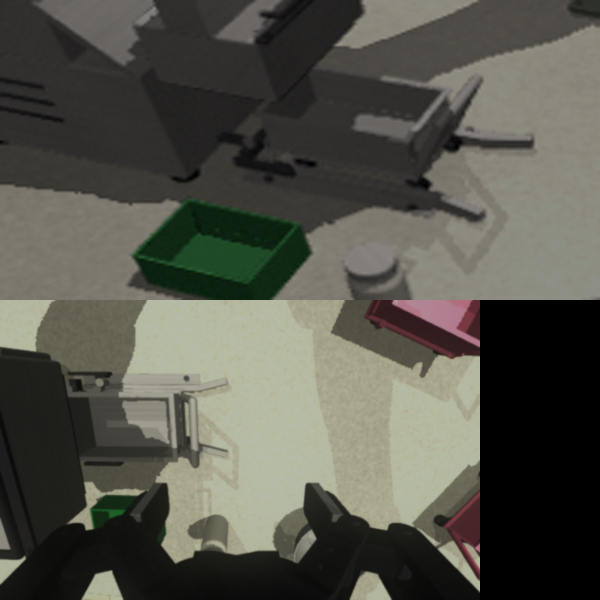

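The caddy sits squarely between the rails, with its middle within 1.5 mm and heading aligned. It is let go, and the tub and shaker are where they were.

```bash
python3 -c "
from h import *
print(robot.job_done())"
```

```text
the job is handed in; nothing more can be done
None
```

The job is handed in: the caddy is docked and let go, within about 1.5 mm of the rails' middle, and the rollers drew it in before the buffers stopped it; the right-hand castors were out of view, so their trailing is inferred from the long straight run, and no verdict came back.

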